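# Shut a test tube into the dust case

### The job

Stand the slim ceramic tube upright on the floor of the plywood dust case, through the open half of its top, setting it down without dropping it. Then slide the case's door along its track until it is fully home, with the rubber strip at the frame squeezed to its stop, gently: feel for the stop and do not slam or force the door against it. Do not disturb the other vessels on the bench.

Things in the scene. Friction and masses are not known exactly. Their poses are not given: they have to be found in the camera images.
- tube_mid (a point): centre (half-way up) of the slim white ceramic tube standing on the bench, 44 mm outside diameter, 30 mm bore, 90 mm tall, about 0.18 kg; z along its axis. It stands at one of three places beside the case, the collar and the jar at the other two
- case: plywood dust case fixed to the bench, 240 mm (its x) by 420 mm (its y), origin under its centre at bench level. Its y is the door's track; aluminium rails along both long sides, tops 135 mm above the bench, 20 mm wide. The -y half is an open well, the +y half is decked over, with the open door parked above it
- well (a point): centre of the open part of the well's floor, 12 mm above the bench, axes as the case. The well is 212 mm wide in x; its end wall is 91 mm away on the -y side; stand the tube near this point
- door: sliding door, grey panel 204 (x) x 200 (y) x 8 mm, origin at the centre of its underside, 112 mm above the bench, axes as the case. Starts about 140 to 200 mm open; slides only along the case's y, towards -y to shut. About 8 N moves it; on the strip the push grows to 14 N over the last 4 mm, then rises steeply at the stop. It stays where it is left, also on the squeezed strip
- pull (a point): centre of the dark wooden pull bar standing on the middle of the door: 80 mm long (x), 14 mm thick (y), its top 46 mm above the door's underside (158 mm above the bench), its centre 27 mm above that underside. It can be pushed on its +y face or pinched from above
- jamb: aluminium frame bar across the case's -y end, 240 x 31 x 30 mm, origin in its underside, 12.5 mm inside its +y face, axes as the case, top 140 mm above the bench. A black rubber strip stands out of its +y face at door height; its free face lies 34.5 mm towards +y from this origin, give or take 14 mm (differs each time: feel for it). The door squeezes it 4 mm (spring, 1.5 N/mm) to a hard stop
- collar: bystander: wide white ceramic collar, 76 mm diameter, 65 mm tall, origin under its centre
- pot: bystander: white jar with a lid, 64 mm diameter, 110 mm tall, origin under its centre
- bowl: bystander: terracotta bowl, 110 mm across, 50 mm tall, on the other side of the case, origin under its centre
Things that resemble listed ones, but are neither listed nor needed, are in the scene too. Leave any green or turquoise look-alike of the part that bears tube_mid alone.

How it is judged:
By the outcome, as a careful person would: the job done as asked, in the order asked, and still so for the second after the job is handed in, with the robot touching nothing.
It also fails if it takes over 72 s, if anything falls off the work surface, if the arm or the gripper's body presses on something with over 40 N, if the wrist force passes 120 N, or if a joint passes its speed limit or range.

### The arm

A 6-joint arm with a two-finger parallel gripper is mounted at the origin on the work surface. World frame = base frame: x ahead of the robot, y to its left, z up, the work surface at z = 0. Lengths are in m, angles in rad, forces in N, time in s.
With the tool pointing down it reaches from about 0.3 to 0.775 m from the base axis. Payload 14.6 kg.
Tool frame: the origin (TCP) lies at the very end of the fingers, on their centre line; the grasp point (between the pads) lies 19 mm behind it; z points along the fingers, y is the line along which they close (so a half turn about z gives the same grasp; the last joint's range is limited). The gripper opens to 94 mm and grips with 3 to 60 N. Pads are 16 mm wide; open, the fingers measure 119 mm over their backs; the gripper's body (75 mm by 177 mm) begins 78 mm behind the grasp point.
Start: joints at [-1.171, 0.3, 1.521, -0, 1.321, -0.067], TCP at [0.248, -0.491, 0.205] pointing down, gripper open.
Joint ranges: [-3.03, 3.03], [-0.79, 2.21], [0.23, 2.52], [-1.04, 4.18], [0, 3.07], [-2.55, 2.55]. Speed limits (rad/s): [2.22, 2.22, 2.57, 3.14, 3.14, 3.14].

### API

Orientations are given as [roll, pitch, yaw] about the fixed x, y, z axes, in that order (R = Rz(yaw) Ry(pitch) Rx(roll)).
In Python, from station import ctrl gives the robot as it stands. The module is installed in compiled form; this text tells all that it offers.
- The arm moves only by the tool play_rows, never from a script. Its argument "commands" is a list of rows, each a list of 7 numbers: the shift along the tool's x, y, z in m, then the turn, a rotation vector about the tool's x, y, z in degrees, then the closure, from -1 (fully open) to 1 (shut). A call has 1 to 20 rows; each row shifts and turns the commanded pose from where the row before left it, along the tool's axes as they then stand; what a row does not reach is not made up. A row lasts 1/12 s, in which the tool goes at most 41.7 mm and 7.16 degrees, less where a joint would pass 70% of its speed; a pose out of reach is approached as far as the arm can. A call is refused whole if a number of a shift passes 0.0417 or a number of a turn 7.16, either way. A call with a gripper value outside its range is refused whole. The fingers move at their own pace and stop on an object; "force" is the grip in N (left out, the last holds). Time passes only in rows, so rows that do not move let the fingers close. It gives the time, the measured TCP pose, the force, the opening and the grip force at its end, in the units of the state.
- ctrl.get_obs(): the state, without advancing time (a new reading comes with each control period).
- ctrl.camera(name): name is "scene" or "top"; returns the picture (480x640x3 uint8, blue, green, red); there is no depth.
- ctrl.camera_model(name): a dict with "fx", "fy", "cx", "cy" (pixels), "rvec" (rotation vector, rad) and "tvec" (3), from world to camera coordinates, as OpenCV has them. Camera axes: x right, y down, z forward; pixel columns grow to the right and rows downward; lengths in m; the calibration is good to about 2 mm. A picture is of the moment at which its call begins. camera_model takes no time and is no camera call.
- ctrl.hand_in(): hands the job in; it is judged then, once.
The state is a dict: "time_s": time; "qpos": joint angles; "joint_vel": joint speeds; "tau": joint torques, N m; "ee_pos": TCP position; "eef_rot": TCP orientation; "force": force on the tool from outside, world axes, zero at the start; "moment": the same for the moment, N m; "grip_width": finger opening in m; "grip_force": force on a finger pad.
Only numpy, scipy, OpenCV 4.12 (cv2) and the standard library are available. Lean on these libraries where they do the work, as an engineer would, in place of code of your own. Each camera call takes 0.05 s, during which the arm holds its last target. There are 200 camera calls.

## Working session

There is one attempt and no reset: what is moved stays moved. The work goes in short steps, Python scripts to look and compute and a tool call to move; the robot and the scene stay as the last step left them, time stands still between calls to the robot, and variables do not carry over. Pictures are saved under pics/ and viewed, at most 10 in all, crops included, and the job is handed in when it is done.

Besides the shell and the picture viewer there is one more tool, called after "Call:" by a JSON object that holds its "op" and its "data", one argument or row to a line. play_rows: Moves the arm, as the interface text tells. Its arguments: {"type":"object","properties":{"commands":{"type":"array","items":{"type":"array","items":{"type":"number"}}},"force":{"type":"number"}},"required":["commands"]}

```bash
mkdir -p pics
cat > h.py <<'E'
import numpy as np, cv2
from station import ctrl
def cam(n):
    m=ctrl.camera_model(n); K=np.array([[m['fx'],0,m['cx']],[0,m['fy'],m['cy']],[0,0,1.]])
    R=cv2.Rodrigues(np.array(m['rvec'],float))[0]; t=np.array(m['tvec'],float).ravel(); return K,R,t
def ray(n,u,v,z):
    K,R,t=cam(n); d=R.T@np.linalg.solve(K,[u,v,1.]); o=-R.T@t
    return o+d*(z-o[2])/d[2]
def proj(n,p):
    K,R,t=cam(n); q=K@(R@np.array(p,float)+t); return q[:2]/q[2]
E
python3 - <<'E'
from h import *
for n in ("scene","top"):
    cv2.imwrite(f"pics/{n}0.png",ctrl.camera(n)); K,R,t=cam(n); print(n,(-R.T@t).round(3),K[0,0],R.round(2).tolist())
o=ctrl.get_obs();print({k:np.round(v,3).tolist() for k,v in o.items()})
E
```

```text
scene [1.299 0.631 1.119] 567.2688017549725 [[-0.6, 0.8, -0.01], [0.58, 0.43, -0.69], [-0.55, -0.42, -0.72]]
top [0.311 0.057 1.71 ] 603.6816872307229 [[0.01, -1.0, 0.0], [-0.99, -0.01, -0.14], [0.14, -0.0, -0.99]]
{'time_s': 0.1, 'qpos': [-1.171, 0.3, 1.521, -0.0, 1.321, -0.067], 'joint_vel': [0.001, -0.001, 0.001, 0.0, -0.001, -0.0], 'tau': [0.001, -53.264, -35.328, 0.071, 0.023, -0.0], 'ee_pos': [0.247, -0.491, 0.205], 'eef_rot': [-3.141, -0.0, 0.467], 'force': [-0.433, -0.19, -0.559], 'moment': [0.023, 0.001, 0.08], 'grip_force': 0.0, 'grip_width': 0.094}
```

View pics/top0.png

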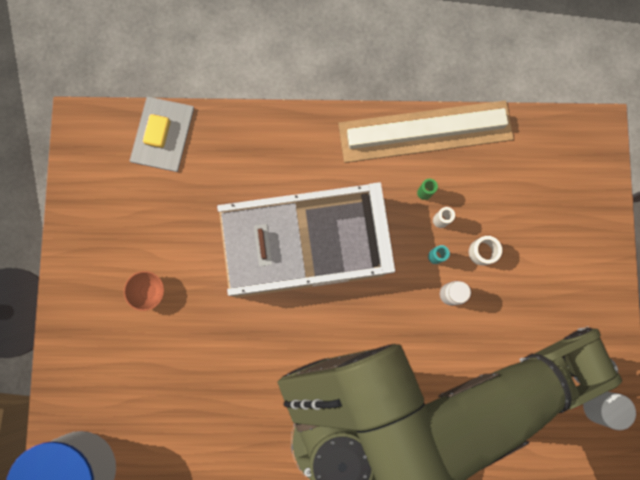

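View pics/scene0.png

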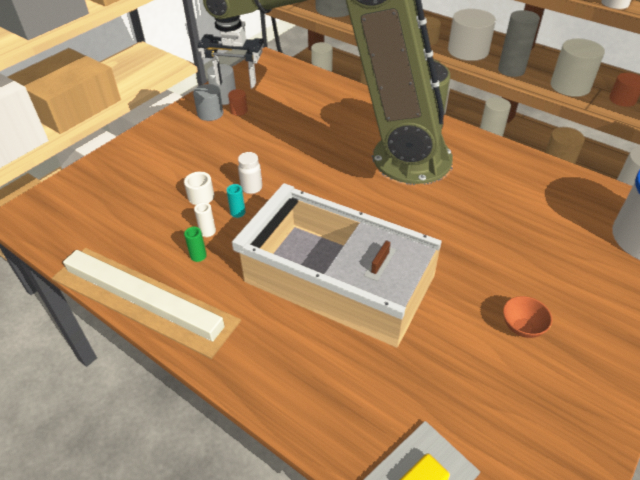

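The top view shows the tube at (445,217), between a green look-alike (428,188) and a teal one (440,254). The collar is at (486,250) and the jar at (456,293). The case corners are about (218,207), (380,184), (394,271) and (229,294), and the pull is at (263,244).

Run:
```python
from h import *
im=cv2.imread("pics/top0.png"); hsv=cv2.cvtColor(im,cv2.COLOR_BGR2HSV)
w=((hsv[...,1]<60)&(hsv[...,2]>165)).astype(np.uint8)
def box(m,x0,y0,x1,y1):
    k=np.zeros_like(m);k[y0:y1,x0:x1]=m[y0:y1,x0:x1];return k
# tube: white blob
for nm,b in dict(tube=(432,204,460,230),collar=(465,232,505,268),pot=(438,278,474,308)).items():
    c=max(cv2.findContours(box(w,*b),0,2)[0],key=cv2.contourArea)
    print(nm,cv2.boundingRect(c),cv2.minEnclosingCircle(c))
# case outline
k=cv2.morphologyEx(box(w,205,170,405,305),cv2.MORPH_OPEN,np.ones((2,2)))
c=max(cv2.findContours(k,0,2)[0],key=cv2.contourArea); r=cv2.minAreaRect(c); bp=cv2.boxPoints(r); print(bp.round(1).tolist())
P=[ray("top",*p,.136) for p in bp]; print(np.round(P,4).tolist())
for i in range(4): print(np.linalg.norm(P[i]-P[i-1]))
pm=((hsv[...,2]<130)&(hsv[...,1]>90)).astype(np.uint8)
c=max(cv2.findContours(box(pm,250,220,275,268),0,2)[0],key=cv2.contourArea);print('pull',cv2.minAreaRect(c))
for n,pts in dict(tubetop=(446,214.5,.09)).items(): print(n,ray("top",*pts))
a=cv2.resize(im[170:310,205:510],None,fx=2.6,fy=2.6,interpolation=cv2.INTER_CUBIC);cv2.imwrite("pics/topz.png",a)
s=cv2.imread("pics/scene0.png");cv2.imwrite("pics/scz.png",cv2.resize(s[140:350,170:450],None,fx=2.8,fy=2.8,interpolation=cv2.INTER_CUBIC))
```

```text
tube (433, 207, 22, 19) ((443.5, 217.0), 11.236202239990234)
collar (469, 236, 33, 28) ((485.109375, 250.0), 16.38643455505371)
pot (440, 281, 31, 23) ((455.0, 292.5), 15.207006454467773)
[[215.89999389648438, 206.1999969482422], [383.1000061035156, 182.5], [395.79998779296875, 272.70001220703125], [228.60000610351562, 296.29998779296875]]
[[0.6224, 0.3335, 0.136], [0.6924, -0.1103, 0.136], [0.4513, -0.1431, 0.136], [0.3844, 0.2916, 0.136]]
0.2416054006982098
0.4492810941478822
0.24325184785089324
0.4398387688718783
pull ((261.63848876953125, 243.10769653320312), (28.403953552246094, 3.7210419178009033), 82.87498474121094)
tubetop [ 0.61634393 -0.28686561  0.09      ]
```

View pics/topz.png

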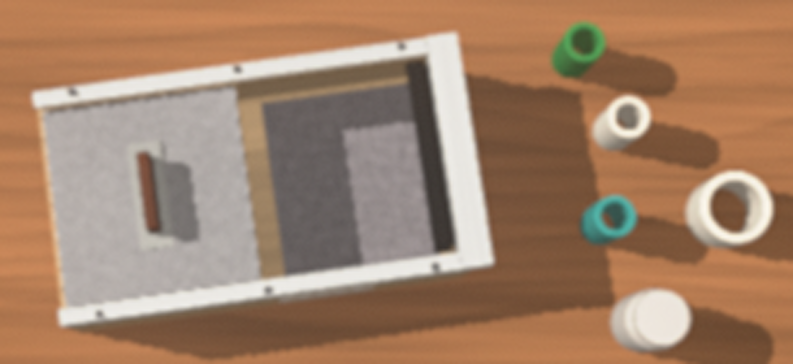

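View pics/scz.png

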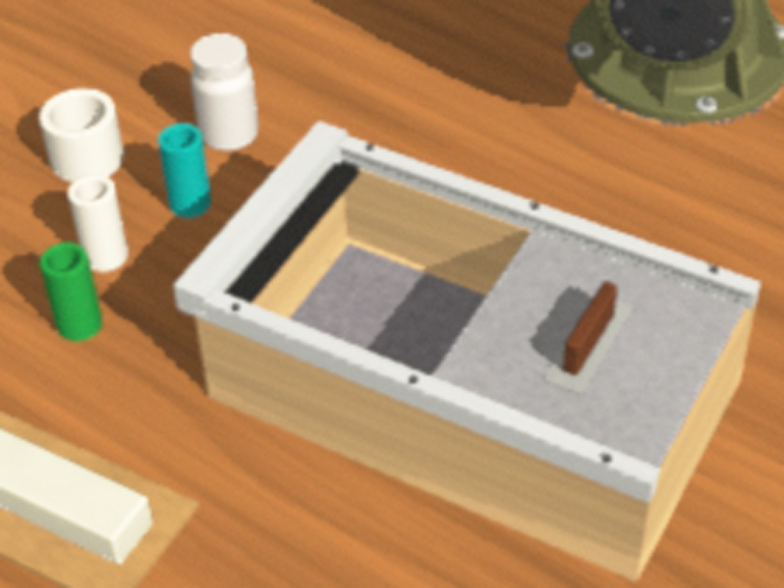

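The zooms show the tube rim centre at about (446.5,215) in the top view and (203,208.6) in the scene view. The rail and jamb corners are sharp, and the strip is dark just inside the jamb. The well is clear and the pull top is at about (262,244) in the top view. Next I'll cross-check these across the two views.

Run:
```python
from h import *
T=dict(railL=((217.3,205.8),(403.9,309.6),.135),railR=((228.1,295.4),(441.4,242.5),.135),
 jL=((381.2,182.7),(234.3,243.6),.14),jR=((395,271.5),(285,184.3),.14),tube=((446.5,215),(203.2,208.6),.09),
 pull=((261.9,243.8),(380.7,253.6),.158),collar=((488,250),(199,180),.065),pot=((457.5,292),(248.5,158),.11))
W={}
for k,(a,b,z) in T.items():
    p,q=ray("top",*a,z),ray("scene",*b,z); W[k]=(p+q)/2; print(k,p.round(4),q.round(4))
    
yd=(W['railL']+W['railR']-W['jL']-W['jR'])[:2]; L=np.linalg.norm(yd)/2; yd/=np.linalg.norm(yd); xd=np.array([yd[1],-yd[0]])
print('len',L,'w',np.linalg.norm((W['railL']-W['railR'])[:2]),np.linalg.norm((W['jL']-W['jR'])[:2]))
yaw=np.arctan2(xd[1],xd[0]); print('yaw',np.degrees(yaw), 'xdir', np.degrees(np.arctan2(*((W['jL']-W['jR'])[:2])[::-1])),np.degrees(np.arctan2(*((W['railL']-W['railR'])[:2])[::-1])))
E_=(W['railL']+W['railR'])[:2]/2; c=E_-.21*yd; c2=(W['jL']+W['jR'])[:2]/2+.21*yd
print('case',c,c2); well=c-.105*yd; print('well',well)
for k,v in W.items(): d=v[:2]-c; print(k,'case xy',(d@xd).round(4),(d@yd).round(4))
```

```text
railL [0.6236 0.3298 0.135 ] [0.6165 0.329  0.135 ]
railR [0.3869 0.2932 0.135 ] [0.3943 0.2984 0.135 ]
jL [ 0.6908 -0.105   0.14  ] [ 0.6928 -0.0919  0.14  ]
jR [ 0.4541 -0.1405  0.14  ] [ 0.4564 -0.1311  0.14  ]
tube [ 0.615  -0.2882  0.09  ] [ 0.6173 -0.2821  0.09  ]
pull [0.5202 0.2067 0.158 ] [0.5284 0.2118 0.158 ]
collar [ 0.5233 -0.406   0.065 ] [ 0.523  -0.3992  0.065 ]
pot [ 0.4045 -0.3095  0.11  ] [ 0.4041 -0.3107  0.11  ]
len 0.43511176898032866 w 0.2318552210658096 0.23947506966158827
yaw 9.017980384273736 xdir 8.965566522274033 8.346097448479629
case [0.53823587 0.10521139] [0.54060456 0.09028642]
well [0.55469403 0.00150928]
railL case xy 0.1159 0.2086
railR case xy -0.1159 0.2114
jL case xy 0.1197 -0.2252
jR case xy -0.1197 -0.225
tube case xy 0.0157 -0.3978
pull case xy 0.0025 0.1049
collar case xy -0.0945 -0.4992
pot case xy -0.1974 -0.3892
```

Call:
{"op": "play_rows", "data": {
  "commands": [
    [0, 0, 0, 0, 0, -7.1, -0.25],
    [0, 0, 0, 0, 0, -7.1, -0.25],
    [0, 0, 0, 0, 0, -7.1, -0.25],
    [0, 0, 0, 0, 0, -7.1, -0.25],
    [0, 0, 0, 0, 0, -7.1, -0.25],
    [0, 0, 0, 0, 0, -7.1, -0.25],
    [0, 0, 0, 0, 0, -7.1, -0.25],
    [0, 0, 0, 0, 0, -7.1, -0.25],
    [0, 0, 0, 0, 0, -7.1, -0.25],
    [0, 0, 0, 0, 0, -7.1, -0.25],
    [0, 0, 0, 0, 0, -1.2, -0.25],
    [0, 0, 0, 0, 0, 0, -0.25]
  ],
  "force": 15
}}

```text
time_s: 1.1
ee_pos: [0.2475, -0.4911, 0.2052]
eef_rot: [-3.142, -0.0, 1.725]
force: [0.5, 0.8, 0.4]
grip_width: 0.0587
grip_force: 0.0
```

```bash
cat >> h.py <<'E'
def need(x,y,z):
    o=ctrl.get_obs(); R=cv2.Rodrigues(np.zeros(3))[0]
    from scipy.spatial.transform import Rotation as Ro
    R=Ro.from_euler('xyz',o['eef_rot']).as_matrix()
    print('t',o['time_s'],'pos',np.round(o['ee_pos'],4),'rpy',np.degrees(o['eef_rot']).round(2),'F',np.round(o['force'],1),'w',round(o['grip_width'],4),'gf',o['grip_force'])
    print('tool shift',(R.T@(np.array([x,y,z])-o['ee_pos'])).round(4))
E
python3 -c "
from h import *
need(.616,-.285,.15)"
```

```text
t 1.1 pos [ 0.2475 -0.4911  0.2052] rpy [-1.800e+02 -3.000e-02  9.884e+01] F [0.5 0.8 0.4] w 0.0587 gf 0.0
tool shift [0.147  0.3958 0.0553]
```

Call:
{"op": "play_rows", "data": {
  "commands": [
    [0.0105, 0.0283, 0, 0, 0, 0, -0.25],
    [0.0105, 0.0283, 0, 0, 0, 0, -0.25],
    [0.0105, 0.0283, 0, 0, 0, 0, -0.25],
    [0.0105, 0.0283, 0, 0, 0, 0, -0.25],
    [0.0105, 0.0283, 0, 0, 0, 0, -0.25],
    [0.0105, 0.0283, 0, 0, 0, 0, -0.25],
    [0.0105, 0.0283, 0, 0, 0, 0, -0.25],
    [0.0105, 0.0283, 0, 0, 0, 0, -0.25],
    [0.0105, 0.0283, 0, 0, 0, 0, -0.25],
    [0.0105, 0.0283, 0, 0, 0, 0, -0.25],
    [0.0105, 0.0283, 0, 0, 0, 0, -0.25],
    [0.0105, 0.0283, 0, 0, 0, 0, -0.25],
    [0.0105, 0.0283, 0, 0, 0, 0, -0.25],
    [0.0105, 0.0283, 0, 0, 0, 0, -0.25],
    [0, 0, 0.03, 0, 0, 0, -0.25],
    [0, 0, 0.025, 0, 0, 0, -0.25],
    [0, 0, 0, 0, 0, 0, -0.25]
  ]
}}

```text
time_s: 2.52
ee_pos: [0.6145, -0.2829, 0.1446]
eef_rot: [-3.135, -0.005, 1.724]
force: [0.1, -0.2, -0.5]
grip_width: 0.059
grip_force: 0.0
```

Run:
```python
from h import *
need(.616,-.285,.055)
s=ctrl.camera("scene");t=ctrl.camera("top")
a=cv2.resize(s[110:290,130:310],None,fx=2.2,fy=2.2,interpolation=2);b=cv2.resize(t[150:330,370:550],None,fx=2.2,fy=2.2,interpolation=2)
cv2.imwrite("pics/pre.png",np.hstack([a,b]))
```

```text
t 2.5167 pos [ 0.6145 -0.2829  0.1446] rpy [-179.61   -0.29   98.77] F [ 0.1 -0.2 -0.5] w 0.059 gf 0.0
tool shift [-0.0027  0.0018  0.0895]
```

View pics/pre.png

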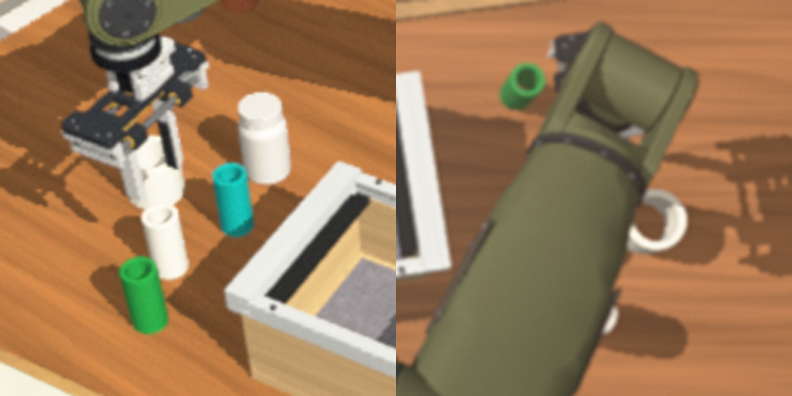

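The pre-grasp view shows the fingers straddling the tube's axis, with the rim at (202,208) in the full scene frame. The green and teal tubes are clear of the fingers.

Call:
{"op": "play_rows", "data": {
  "commands": [
    [-0.002, 0.002, 0, 0, 0, 0, -0.25],
    [0, 0, 0.015, 0, 0, 0, -0.25],
    [0, 0, 0.015, 0, 0, 0, -0.25],
    [0, 0, 0.01, 0, 0, 0, -0.25],
    [0, 0, 0.01, 0, 0, 0, -0.25],
    [0, 0, 0.01, 0, 0, 0, -0.25],
    [0, 0, 0.01, 0, 0, 0, -0.25],
    [0, 0, 0.01, 0, 0, 0, -0.25],
    [0, 0, 0.01, 0, 0, 0, -0.25],
    [0, 0, 0, 0, 0, 0, -0.25],
    [0, 0, 0, 0, 0, 0, -0.25]
  ]
}}

```text
time_s: 3.53
ee_pos: [0.6182, -0.2859, 0.0599]
eef_rot: [-3.141, -0.001, 1.727]
force: [-0.3, 0.2, 0.4]
grip_width: 0.0586
grip_force: 0.0
```

Run:
```python
from h import *
need(.616,-.285,.055)
s=ctrl.camera("scene")
cv2.imwrite("pics/pre2.png",cv2.resize(s[110:290,130:310],None,fx=3.2,fy=3.2,interpolation=2))
```

```text
t 3.5333 pos [ 0.6182 -0.2859  0.0599] rpy [-1.7996e+02 -3.0000e-02  9.8950e+01] F [-0.3  0.2  0.4] w 0.0586 gf 0.0
tool shift [ 0.0012 -0.002   0.0049]
```

View pics/pre2.png

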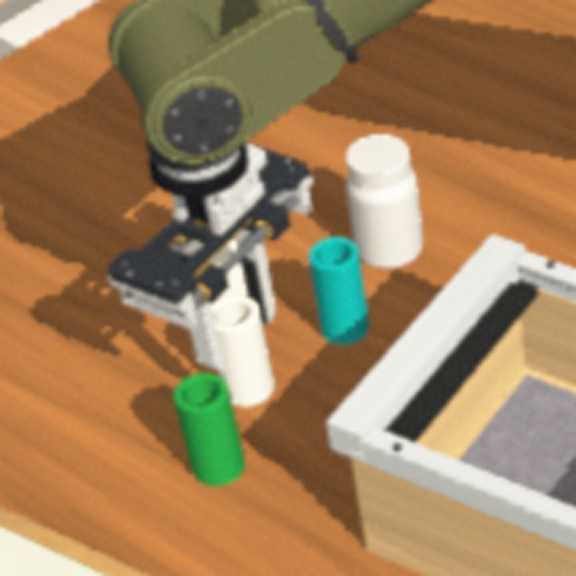

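Run:
```python
from h import *
p=np.array([.6182,-.2859,.0599]);x=np.array([-.156,.988,0]);y=np.array([.988,.156,0])
f=lambda q:((proj("scene",q)-[130,110])*3.2).round(0)
for s in(-1,1):
  for a in(-.008,.008):
    for b in (.0295,.042): print(s,a,b,f(p+s*y*b+a*x))
print('tcp',f(p),'tcp at .09',f([*p[:2],.09]),ray("scene",130+236/3.2,110+312/3.2,.09),'base',f([*p[:2],0]))
```

```text
-1 -0.008 0.0295 [249. 316.]
-1 -0.008 0.042 [258. 307.]
-1 0.008 0.0295 [264. 322.]
-1 0.008 0.042 [273. 313.]
1 -0.008 0.0295 [207. 359.]
1 -0.008 0.042 [198. 369.]
1 0.008 0.0295 [223. 366.]
1 0.008 0.042 [214. 375.]
tcp [236. 340.] tcp at .09 [230. 314.] [ 0.61340681 -0.2840127   0.09      ] base [247. 390.]
```

The tube is between the fingers, with its rim at (236,312) against a predicted (230,314). That puts it about 3 mm towards +x and 3–4 mm towards -y in the tool frame. I'll correct for this and grip.

Call:
{"op": "play_rows", "data": {
  "commands": [
    [0.0015, -0.002, 0.002, 0, 0, 0, -0.25],
    [0.0015, -0.0015, 0.002, 0, 0, 0, -0.25],
    [0, 0, 0, 0, 0, 0, -0.1],
    [0, 0, 0, 0, 0, 0, 0],
    [0, 0, 0, 0, 0, 0, 0.1],
    [0, 0, 0, 0, 0, 0, 0.2],
    [0, 0, 0, 0, 0, 0, 0.4],
    [0, 0, 0, 0, 0, 0, 0.4],
    [0, 0, 0, 0, 0, 0, 0.4]
  ],
  "force": 15
}}

```text
time_s: 4.33
ee_pos: [0.6145, -0.2836, 0.0567]
eef_rot: [3.141, 0.0, 1.727]
force: [0.0, 0.1, 1.9]
grip_width: 0.0428
grip_force: 15.0
```

Call:
{"op": "play_rows", "data": {
  "commands": [
    [0, 0, -0.004, 0, 0, 0, 0.4],
    [0, 0, -0.01, 0, 0, 0, 0.4],
    [0, 0, -0.02, 0, 0, 0, 0.4],
    [0, 0, -0.03, 0, 0, 0, 0.4],
    [0, 0, -0.03, 0, 0, 0, 0.4],
    [0, 0, -0.03, 0, 0, 0, 0.4],
    [0, 0, -0.03, 0, 0, 0, 0.4],
    [0, 0, -0.03, 0, 0, 0, 0.4],
    [0, 0, -0.01, 0, 0, 0, 0.4],
    [0, 0, 0, 0, 0, 0, 0.4]
  ]
}}

```text
time_s: 5.17
ee_pos: [0.615, -0.2839, 0.2536]
eef_rot: [3.138, 0.003, 1.727]
force: [-0.4, 0.0, -3.4]
grip_width: 0.0424
grip_force: 15.0
```

Call:
{"op": "play_rows", "data": {
  "commands": [
    [0.01, 0, 0, 0, 0, 0, 0.4],
    [0.02, -0.001, 0, 0, 0, 0, 0.4],
    [0.02, -0.001, 0, 0, 0, 0, 0.4],
    [0.02, -0.001, 0, 0, 0, 0, 0.4],
    [0.02, -0.001, 0, 0, 0, 0, 0.4],
    [0.02, -0.001, 0, 0, 0, 0, 0.4],
    [0.02, -0.001, 0, 0, 0, 0, 0.4],
    [0.02, -0.001, 0, 0, 0, 0, 0.4],
    [0.02, -0.001, 0, 0, 0, 0, 0.4],
    [0.02, -0.001, 0, 0, 0, 0, 0.4],
    [0.02, -0.001, 0, 0, 0, 0, 0.4],
    [0.02, -0.001, 0, 0, 0, 0, 0.4],
    [0.02, -0.001, 0, 0, 0, 0, 0.4],
    [0.02, -0.001, 0, 0, 0, 0, 0.4],
    [0.015, -0.001, 0, 0, 0, 0, 0.4],
    [0.006, 0, 0, 0, 0, 0, 0.4],
    [0, 0, 0, 0, 0, 0, 0.4],
    [0, 0, 0, 0, 0, 0, 0.4]
  ]
}}

```text
time_s: 6.67
ee_pos: [0.555, 0.0016, 0.2493]
eef_rot: [-3.14, -0.0, 1.727]
force: [-0.7, -0.7, -2.4]
grip_width: 0.0426
grip_force: 15.0
```

Run:
```python
from h import *
need(.5547,.0015,.072)
s=ctrl.camera("scene")
cv2.imwrite("pics/held.png",cv2.resize(s[100:340,190:450],None,fx=2.4,fy=2.4,interpolation=2))
```

```text
t 6.6667 pos [0.555  0.0016 0.2493] rpy [-1.7991e+02 -1.0000e-02  9.8970e+01] F [-0.7 -0.7 -2.4] w 0.0426 gf 14.993874863139354
tool shift [-1.000e-04 -0.000e+00  1.773e-01]
```

View pics/held.png

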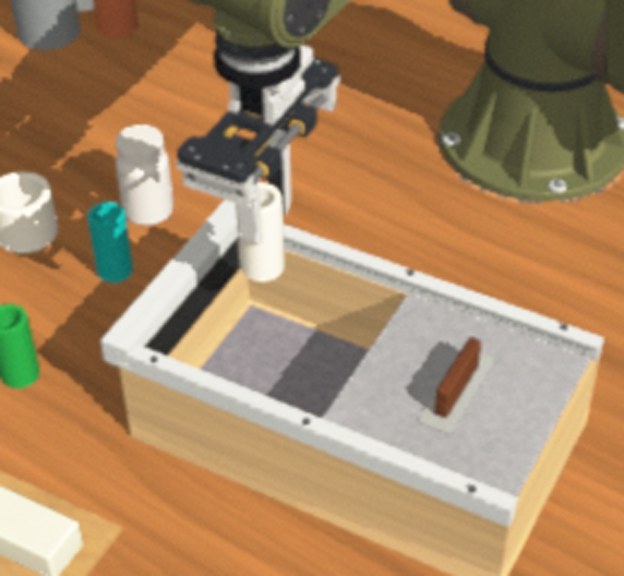

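The tube hangs upright in the grip over the open well, and the other vessels are undisturbed. Now I'll lower it.

Call:
{"op": "play_rows", "data": {
  "commands": [
    [0, 0, 0.01, 0, 0, 0, 0.4],
    [0, 0, 0.02, 0, 0, 0, 0.4],
    [0, 0, 0.02, 0, 0, 0, 0.4],
    [0, 0, 0.02, 0, 0, 0, 0.4],
    [0, 0, 0.02, 0, 0, 0, 0.4],
    [0, 0, 0.02, 0, 0, 0, 0.4],
    [0, 0, 0.02, 0, 0, 0, 0.4],
    [0, 0, 0.015, 0, 0, 0, 0.4],
    [0, 0, 0.01, 0, 0, 0, 0.4],
    [0, 0, 0.005, 0, 0, 0, 0.4],
    [0, 0, 0.004, 0, 0, 0, 0.4],
    [0, 0, 0, 0, 0, 0, 0.4],
    [0, 0, 0, 0, 0, 0, 0.4],
    [0, 0, 0, 0, 0, 0, 0.4]
  ]
}}

```text
time_s: 7.88
ee_pos: [0.5557, 0.0017, 0.0872]
eef_rot: [3.14, 0.0, 1.727]
force: [0.2, 0.4, -2.2]
grip_width: 0.0426
grip_force: 15.0
```

Call:
{"op": "play_rows", "data": {
  "commands": [
    [0, 0, 0.002, 0, 0, 0, 0.4],
    [0, 0, 0.002, 0, 0, 0, 0.4],
    [0, 0, 0.002, 0, 0, 0, 0.4],
    [0, 0, 0.002, 0, 0, 0, 0.4],
    [0, 0, 0, 0, 0, 0, 0.4],
    [0, 0, 0, 0, 0, 0, 0.4]
  ]
}}

```text
time_s: 8.38
ee_pos: [0.5553, 0.0017, 0.0783]
eef_rot: [-3.141, -0.0, 1.727]
force: [0.0, 0.5, -2.9]
grip_width: 0.0427
grip_force: 15.0
```

Call:
{"op": "play_rows", "data": {
  "commands": [
    [0, 0, 0.002, 0, 0, 0, 0.4],
    [0, 0, 0.002, 0, 0, 0, 0.4],
    [0, 0, 0.0015, 0, 0, 0, 0.4],
    [0, 0, 0, 0, 0, 0, 0.4],
    [0, 0, 0, 0, 0, 0, 0.4]
  ]
}}

```text
time_s: 8.8
ee_pos: [0.5552, 0.0017, 0.0728]
eef_rot: [-3.141, -0.0, 1.727]
force: [-0.5, -0.5, -2.0]
grip_width: 0.0426
grip_force: 15.0
```

Call:
{"op": "play_rows", "data": {
  "commands": [
    [0, 0, 0.001, 0, 0, 0, 0.4],
    [0, 0, 0.001, 0, 0, 0, 0.4],
    [0, 0, 0.0005, 0, 0, 0, 0.4],
    [0, 0, 0, 0, 0, 0, 0.4],
    [0, 0, 0, 0, 0, 0, 0.4]
  ]
}}

```text
time_s: 9.22
ee_pos: [0.5553, 0.0017, 0.0704]
eef_rot: [-3.142, -0.0, 1.727]
force: [-0.4, -0.1, -2.6]
grip_width: 0.0426
grip_force: 15.0
```

Call:
{"op": "play_rows", "data": {
  "commands": [
    [0, 0, 0.0005, 0, 0, 0, 0.4],
    [0, 0, 0.0005, 0, 0, 0, 0.4],
    [0, 0, 0.0005, 0, 0, 0, 0.4],
    [0, 0, 0, 0, 0, 0, 0.4],
    [0, 0, 0, 0, 0, 0, 0.4]
  ]
}}

```text
time_s: 9.63
ee_pos: [0.5553, 0.0017, 0.0689]
eef_rot: [-3.142, -0.0, 1.727]
force: [-0.1, 0.6, -1.8]
grip_width: 0.0424
grip_force: 15.0
```

Call:
{"op": "play_rows", "data": {
  "commands": [
    [0, 0, 0.0005, 0, 0, 0, 0.4],
    [0, 0, 0, 0, 0, 0, 0.4],
    [0, 0, 0, 0, 0, 0, 0.4]
  ]
}}

```text
time_s: 9.88
ee_pos: [0.5554, 0.0017, 0.0686]
eef_rot: [3.141, 0.0, 1.727]
force: [-1.0, 0.3, 0.9]
grip_width: 0.0427
grip_force: 15.0
```

Contact: the vertical force went from −2 N to about +1 N at the expected height. I'll release and retreat.

Call:
{"op": "play_rows", "data": {
  "commands": [
    [0, 0, 0.0003, 0, 0, 0, 0.4],
    [0, 0, 0, 0, 0, 0, 0.08],
    [0, 0, 0, 0, 0, 0, 0.04],
    [0, 0, 0, 0, 0, 0, 0],
    [0, 0, 0, 0, 0, 0, -0.1],
    [0, 0, 0, 0, 0, 0, -0.2],
    [0, 0, 0, 0, 0, 0, -0.25],
    [0, 0, 0, 0, 0, 0, -0.25],
    [0, 0, -0.005, 0, 0, 0, -0.25],
    [0, 0, -0.01, 0, 0, 0, -0.25],
    [0, 0, -0.02, 0, 0, 0, -0.25],
    [0, 0, -0.03, 0, 0, 0, -0.25],
    [0, 0, -0.03, 0, 0, 0, -0.25],
    [0, 0, -0.03, 0, 0, 0, -0.25],
    [0, 0, -0.02, 0, 0, 0, -0.25],
    [0, 0, 0, 0, 0, 0, -0.25]
  ],
  "force": 5
}}

```text
time_s: 11.22
ee_pos: [0.5567, 0.0016, 0.2188]
eef_rot: [3.134, 0.002, 1.727]
force: [-0.2, 0.6, 0.9]
grip_width: 0.0589
grip_force: 0.0
```

Run:
```python
from h import *
need(.5547,.0015,.2)
s=ctrl.camera("scene")
cv2.imwrite("pics/rel.png",cv2.resize(s[100:340,190:450],None,fx=2.4,fy=2.4,interpolation=2))
```

```text
t 11.2167 pos [0.5567 0.0016 0.2188] rpy [1.7956e+02 1.0000e-01 9.8950e+01] F [-0.2  0.6  0.9] w 0.0589 gf 0.0
tool shift [ 0.0002 -0.0022  0.0188]
```

View pics/rel.png

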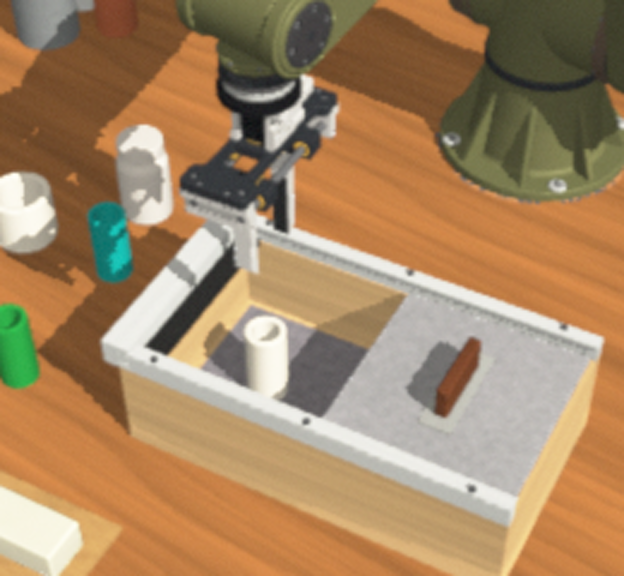

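The tube stands upright in the well, in the picture at about (267,355), and nothing else has moved. Next I'll shut the fingers, go behind the pull's +y face and push.

Call:
{"op": "play_rows", "data": {
  "commands": [
    [0.01, 0, 0, 0, 0, 0, 1],
    [0.02, 0, 0, 0, 0, 0, 1],
    [0.02, 0, 0, 0, 0, 0, 1],
    [0.02, 0, 0, 0, 0, 0, 1],
    [0.02, 0, 0, 0, 0, 0, 1],
    [0.02, 0, 0, 0, 0, 0, 1],
    [0.02, 0, 0, 0, 0, 0, 1],
    [0.02, 0, 0, 0, 0, 0, 1],
    [0.02, 0, 0, 0, 0, 0, 1],
    [0.02, 0, 0, 0, 0, 0, 1],
    [0.02, 0, 0, 0, 0, 0, 1],
    [0.02, 0, 0, 0, 0, 0, 1],
    [0.02, 0, 0, 0, 0, 0, 1],
    [0, 0, 0, 0, 0, 0, 1],
    [0, 0, 0, 0, 0, 0, 1]
  ],
  "force": 10
}}

```text
time_s: 12.52
ee_pos: [0.5156, 0.2494, 0.212]
eef_rot: [-3.14, 0.001, 1.729]
force: [1.0, 0.0, 0.6]
grip_width: 0.0005
grip_force: 0.0
```

Call:
{"op": "play_rows", "data": {
  "commands": [
    [0, 0, 0.01, 0, 0, 0, 1],
    [0, 0, 0.015, 0, 0, 0, 1],
    [0, 0, 0.015, 0, 0, 0, 1],
    [0, 0, 0.015, 0, 0, 0, 1],
    [0, 0, 0.01, 0, 0, 0, 1],
    [0, 0, 0.01, 0, 0, 0, 1],
    [0, 0, 0.005, 0, 0, 0, 1],
    [0, 0, 0.004, 0, 0, 0, 1],
    [0, 0, 0, 0, 0, 0, 1],
    [0, 0, 0, 0, 0, 0, 1]
  ]
}}

```text
time_s: 13.35
ee_pos: [0.5166, 0.2487, 0.1295]
eef_rot: [3.141, -0.0, 1.727]
force: [-0.4, 0.2, 0.2]
grip_width: 0.0003
grip_force: 0.0
```

```bash
cat >> h.py <<'E'
yd=np.array([-.1565,.9877]); xd=np.array([.9877,.1565]); c0=np.array([.538,.105])
def st():
    o=ctrl.get_obs(); d=np.array(o['ee_pos'][:2])-c0; f=np.array(o['force'])
    print('t',round(o['time_s'],2),'case x,y',(d@xd).round(4),(d@yd).round(4),'z',round(o['ee_pos'][2],4),'Fx,Fy',(f[:2]@xd).round(1),(f[:2]@yd).round(1),'w',o['grip_width'])
E
python3 - <<'E'
from h import *
st()
s=ctrl.camera("scene")
cv2.imwrite("pics/push.png",cv2.resize(s[100:340,220:480],None,fx=2.4,fy=2.4,interpolation=2))
E
```

```text
t 13.35 case x,y 0.0014 0.1452 z 0.1295 Fx,Fy -0.4 0.2 w 0.00029762688964228047
```

View pics/push.png

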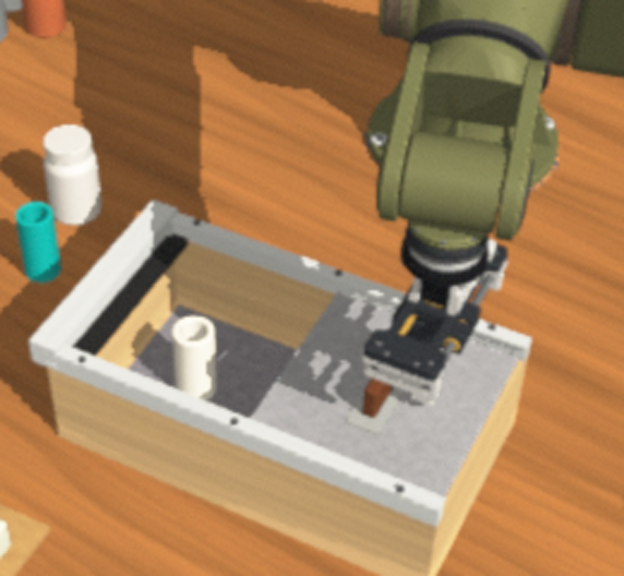

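The fingers are down behind the pull (seen at (375,398) in the crop) and clear of the door and rails. I'll push.

Call:
{"op": "play_rows", "data": {
  "commands": [
    [-0.004, 0, 0, 0, 0, 0, 1],
    [-0.004, 0, 0, 0, 0, 0, 1],
    [-0.004, 0, 0, 0, 0, 0, 1],
    [-0.004, 0, 0, 0, 0, 0, 1],
    [-0.003, 0, 0, 0, 0, 0, 1],
    [-0.003, 0, 0, 0, 0, 0, 1],
    [-0.003, 0, 0, 0, 0, 0, 1],
    [-0.003, 0, 0, 0, 0, 0, 1],
    [-0.003, 0, 0, 0, 0, 0, 1],
    [-0.003, 0, 0, 0, 0, 0, 1],
    [-0.003, 0, 0, 0, 0, 0, 1],
    [-0.003, 0, 0, 0, 0, 0, 1]
  ]
}}

```text
time_s: 14.4
ee_pos: [0.5225, 0.21, 0.1292]
eef_rot: [3.141, -0.002, 1.727]
force: [-1.5, 8.1, -0.5]
grip_width: 0.0005
grip_force: 4.1
```

```bash
python3 -c "
from h import *
st()"
```

```text
t 14.4 case x,y 0.0011 0.1061 z 0.1292 Fx,Fy -0.2 8.3 w 0.0004839569953550725
```

Call:
{"op": "play_rows", "data": {
  "commands": [
    [-0.004, 0, 0, 0, 0, 0, 1],
    [-0.006, 0, 0, 0, 0, 0, 1],
    [-0.007, 0, 0, 0, 0, 0, 1],
    [-0.007, 0, 0, 0, 0, 0, 1],
    [-0.007, 0, 0, 0, 0, 0, 1],
    [-0.007, 0, 0, 0, 0, 0, 1],
    [-0.007, 0, 0, 0, 0, 0, 1],
    [-0.007, 0, 0, 0, 0, 0, 1],
    [-0.007, 0, 0, 0, 0, 0, 1],
    [-0.007, 0, 0, 0, 0, 0, 1],
    [-0.007, 0, 0, 0, 0, 0, 1],
    [-0.007, 0, 0, 0, 0, 0, 1],
    [-0.007, 0, 0, 0, 0, 0, 1],
    [-0.007, 0, 0, 0, 0, 0, 1],
    [-0.007, 0, 0, 0, 0, 0, 1],
    [-0.006, 0, 0, 0, 0, 0, 1],
    [-0.004, 0, 0, 0, 0, 0, 1],
    [-0.002, 0, 0, 0, 0, 0, 1]
  ]
}}

```text
time_s: 15.9
ee_pos: [0.5397, 0.0979, 0.1292]
eef_rot: [-3.141, -0.002, 1.727]
force: [-4.9, 7.5, 2.8]
grip_width: 0.0005
grip_force: 4.1
```

Call:
{"op": "play_rows", "data": {
  "commands": [
    [-0.002, 0, 0, 0, 0, 0, 1],
    [-0.002, 0, 0, 0, 0, 0, 1],
    [-0.002, 0, 0, 0, 0, 0, 1],
    [-0.002, 0, 0, 0, 0, 0, 1],
    [-0.002, 0, 0, 0, 0, 0, 1],
    [-0.002, 0, 0, 0, 0, 0, 1]
  ]
}}

```text
time_s: 16.4
ee_pos: [0.5415, 0.0865, 0.1292]
eef_rot: [-3.14, -0.002, 1.727]
force: [-4.6, 6.6, 2.0]
grip_width: 0.0003
grip_force: 4.1
```

```bash
python3 -c "
from h import *
st()"
```

```text
t 16.4 case x,y 0.0005 -0.0188 z 0.1292 Fx,Fy -3.5 7.2 w 0.00028399901185975857
```

Call:
{"op": "play_rows", "data": {
  "commands": [
    [-0.002, 0, 0, 0, 0, 0, 1],
    [-0.002, 0, 0, 0, 0, 0, 1],
    [-0.002, 0, 0, 0, 0, 0, 1],
    [-0.002, 0, 0, 0, 0, 0, 1],
    [-0.002, 0, 0, 0, 0, 0, 1],
    [-0.002, 0, 0, 0, 0, 0, 1],
    [-0.002, 0, 0, 0, 0, 0, 1]
  ]
}}

```text
time_s: 16.98
ee_pos: [0.5436, 0.0726, 0.1292]
eef_rot: [-3.14, -0.002, 1.727]
force: [-5.8, 7.5, 3.2]
grip_width: 0.0007
grip_force: 4.1
```

Call:
{"op": "play_rows", "data": {
  "commands": [
    [-0.001, 0, 0, 0, 0, 0, 1],
    [-0.001, 0, 0, 0, 0, 0, 1],
    [-0.001, 0, 0, 0, 0, 0, 1],
    [-0.001, 0, 0, 0, 0, 0, 1]
  ]
}}

```text
time_s: 17.32
ee_pos: [0.5442, 0.0687, 0.1292]
eef_rot: [-3.14, -0.002, 1.727]
force: [-6.6, 7.2, 3.4]
grip_width: 0.0007
grip_force: 4.1
```

Call:
{"op": "play_rows", "data": {
  "commands": [
    [-0.001, 0, 0, 0, 0, 0, 1],
    [-0.001, 0, 0, 0, 0, 0, 1],
    [-0.001, 0, 0, 0, 0, 0, 1]
  ]
}}

```text
time_s: 17.57
ee_pos: [0.5447, 0.0658, 0.1292]
eef_rot: [-3.14, -0.002, 1.727]
force: [-6.6, 7.4, 3.2]
grip_width: 0.0003
grip_force: 4.1
```

Call:
{"op": "play_rows", "data": {
  "commands": [
    [-0.001, 0, 0, 0, 0, 0, 1],
    [-0.001, 0, 0, 0, 0, 0, 1],
    [-0.001, 0, 0, 0, 0, 0, 1]
  ]
}}

```text
time_s: 17.82
ee_pos: [0.5451, 0.0628, 0.1292]
eef_rot: [-3.14, -0.002, 1.727]
force: [-6.7, 8.1, 3.6]
grip_width: 0.0003
grip_force: 4.1
```

Call:
{"op": "play_rows", "data": {
  "commands": [
    [-0.001, -0.001, 0, 0, 0, 0, 1],
    [-0.001, 0, 0, 0, 0, 0, 1],
    [-0.001, 0, 0, 0, 0, 0, 1]
  ]
}}

```text
time_s: 18.07
ee_pos: [0.5454, 0.0598, 0.1292]
eef_rot: [3.141, -0.002, 1.727]
force: [1.2, 8.0, -0.4]
grip_width: 0.0004
grip_force: 4.0
```

Call:
{"op": "play_rows", "data": {
  "commands": [
    [-0.001, 0, 0, 0, 0, 0, 1],
    [-0.001, 0, 0, 0, 0, 0, 1],
    [-0.001, 0, 0, 0, 0, 0, 1]
  ]
}}

```text
time_s: 18.32
ee_pos: [0.5459, 0.0568, 0.1293]
eef_rot: [3.141, -0.002, 1.727]
force: [1.1, 8.6, -1.3]
grip_width: 0.0006
grip_force: 4.0
```

Call:
{"op": "play_rows", "data": {
  "commands": [
    [-0.001, 0, 0, 0, 0, 0, 1],
    [-0.001, 0, 0, 0, 0, 0, 1]
  ]
}}

```text
time_s: 18.48
ee_pos: [0.5462, 0.0548, 0.1292]
eef_rot: [3.141, -0.002, 1.727]
force: [1.0, 7.8, 1.0]
grip_width: 0.0003
grip_force: 4.0
```

Call:
{"op": "play_rows", "data": {
  "commands": [
    [-0.001, 0, 0, 0, 0, 0, 1],
    [-0.001, 0, 0, 0, 0, 0, 1]
  ]
}}

```text
time_s: 18.65
ee_pos: [0.5465, 0.0529, 0.1292]
eef_rot: [3.141, -0.002, 1.727]
force: [0.5, 9.3, 0.3]
grip_width: 0.0005
grip_force: 4.0
```

Call:
{"op": "play_rows", "data": {
  "commands": [
    [-0.001, 0, 0, 0, 0, 0, 1],
    [-0.001, 0, 0, 0, 0, 0, 1]
  ]
}}

```text
time_s: 18.82
ee_pos: [0.5468, 0.0509, 0.1292]
eef_rot: [3.141, -0.002, 1.727]
force: [-0.5, 7.7, 0.2]
grip_width: 0.0008
grip_force: 4.0
```

Call:
{"op": "play_rows", "data": {
  "commands": [
    [-0.001, 0, 0, 0, 0, 0, 1]
  ]
}}

```text
time_s: 18.9
ee_pos: [0.5469, 0.0499, 0.1292]
eef_rot: [3.141, -0.002, 1.727]
force: [0.4, 7.9, 0.6]
grip_width: 0.0004
grip_force: 4.0
```

Call:
{"op": "play_rows", "data": {
  "commands": [
    [-0.001, 0, 0, 0, 0, 0, 1]
  ]
}}

```text
time_s: 18.98
ee_pos: [0.5471, 0.0489, 0.1292]
eef_rot: [3.141, -0.002, 1.727]
force: [0.3, 8.9, 0.1]
grip_width: 0.0007
grip_force: 4.0
```

Call:
{"op": "play_rows", "data": {
  "commands": [
    [-0.001, 0, 0, 0, 0, 0, 1],
    [-0.001, 0, 0, 0, 0, 0, 1]
  ]
}}

```text
time_s: 19.15
ee_pos: [0.5474, 0.0469, 0.1292]
eef_rot: [3.141, -0.002, 1.727]
force: [0.7, 9.1, -0.5]
grip_width: 0.0005
grip_force: 4.0
```

Call:
{"op": "play_rows", "data": {
  "commands": [
    [-0.001, 0, 0, 0, 0, 0, 1]
  ]
}}

```text
time_s: 19.23
ee_pos: [0.5475, 0.046, 0.1292]
eef_rot: [3.141, -0.002, 1.727]
force: [0.5, 9.2, 0.1]
grip_width: 0.0007
grip_force: 4.7
```

Call:
{"op": "play_rows", "data": {
  "commands": [
    [-0.001, 0, 0, 0, 0, 0, 1]
  ]
}}

```text
time_s: 19.32
ee_pos: [0.5476, 0.0452, 0.1292]
eef_rot: [3.141, -0.002, 1.727]
force: [-0.0, 10.3, 0.2]
grip_width: 0.0006
grip_force: 5.4
```

Call:
{"op": "play_rows", "data": {
  "commands": [
    [-0.001, 0, 0, 0, 0, 0, 1]
  ]
}}

```text
time_s: 19.4
ee_pos: [0.5478, 0.0443, 0.1292]
eef_rot: [3.141, -0.002, 1.727]
force: [0.1, 11.3, 0.8]
grip_width: 0.0002
grip_force: 6.0
```

The strip was met at y≈0.0465, so the stop should be near 0.0426, with a grip_force of about 7 matching 14 N. I'll go on in half-millimetre steps.

Call:
{"op": "play_rows", "data": {
  "commands": [
    [-0.0005, 0, 0, 0, 0, 0, 1]
  ]
}}

```text
time_s: 19.48
ee_pos: [0.5478, 0.0439, 0.1292]
eef_rot: [3.141, -0.003, 1.727]
force: [-0.5, 11.7, 0.4]
grip_width: 0.0008
grip_force: 6.3
```

Call:
{"op": "play_rows", "data": {
  "commands": [
    [-0.0005, 0, 0, 0, 0, 0, 1]
  ]
}}

```text
time_s: 19.57
ee_pos: [0.5479, 0.0436, 0.1292]
eef_rot: [3.141, -0.003, 1.727]
force: [-0.6, 12.8, 1.4]
grip_width: 0.0005
grip_force: 6.5
```

Call:
{"op": "play_rows", "data": {
  "commands": [
    [-0.0005, 0, 0, 0, 0, 0, 1]
  ]
}}

```text
time_s: 19.65
ee_pos: [0.548, 0.0432, 0.1292]
eef_rot: [3.141, -0.003, 1.727]
force: [-0.7, 12.9, 0.7]
grip_width: 0.0008
grip_force: 6.8
```

Call:
{"op": "play_rows", "data": {
  "commands": [
    [-0.0005, 0, 0, 0, 0, 0, 1]
  ]
}}

```text
time_s: 19.73
ee_pos: [0.548, 0.0429, 0.1292]
eef_rot: [3.141, -0.003, 1.728]
force: [-1.2, 18.4, 1.2]
grip_width: 0.0004
grip_force: 9.2
```

Call:
{"op": "play_rows", "data": {
  "commands": [
    [-0.0004, 0, 0, 0, 0, 0, 1]
  ]
}}

```text
time_s: 19.82
ee_pos: [0.548, 0.0429, 0.1293]
eef_rot: [3.141, -0.004, 1.728]
force: [-1.3, 19.9, 1.2]
grip_width: 0.0003
grip_force: 9.9
```

Call:
{"op": "play_rows", "data": {
  "commands": [
    [-0.0004, 0, 0, 0, 0, 0, 1]
  ]
}}

```text
time_s: 19.9
ee_pos: [0.548, 0.0428, 0.1293]
eef_rot: [3.141, -0.004, 1.728]
force: [-2.2, 23.1, 1.5]
grip_width: 0.0007
grip_force: 11.2
```

That's the stop: the force rises steeply and the motion has ended. I'll back off and lift clear.

Call:
{"op": "play_rows", "data": {
  "commands": [
    [0.001, 0, 0, 0, 0, 0, 1],
    [0.002, 0, 0, 0, 0, 0, 1],
    [0.004, 0, 0, 0, 0, 0, 1],
    [0.006, 0, 0, 0, 0, 0, 1],
    [0.007, 0, 0, 0, 0, 0, 1],
    [0, 0, 0, 0, 0, 0, 1],
    [0, 0, -0.02, 0, 0, 0, 1],
    [0, 0, -0.03, 0, 0, 0, 1],
    [0, 0, -0.03, 0, 0, 0, 1],
    [0, 0, -0.03, 0, 0, 0, 1],
    [0.02, 0, -0.02, 0, 0, 0, 1],
    [0.03, 0, 0, 0, 0, 0, 1],
    [0.03, 0, 0, 0, 0, 0, 1],
    [0.03, 0, 0, 0, 0, 0, 1],
    [0.03, 0, 0, 0, 0, 0, 1],
    [0, 0, 0, 0, 0, 0, 1],
    [0, 0, 0, 0, 0, 0, 1]
  ]
}}

```text
time_s: 21.32
ee_pos: [0.523, 0.1994, 0.259]
eef_rot: [-3.141, 0.0, 1.729]
force: [-0.2, 0.1, -0.6]
grip_width: 0.0002
grip_force: 0.0
```

Run:
```python
from h import *
st()
s=ctrl.camera("scene")
cv2.imwrite("pics/end.png",cv2.resize(s[100:340,170:450],None,fx=2.4,fy=2.4,interpolation=2))
```

```text
t 21.32 case x,y -0.0001 0.0956 z 0.259 Fx,Fy -0.1 0.1 w 0.00024345550709948716
```

View pics/end.png

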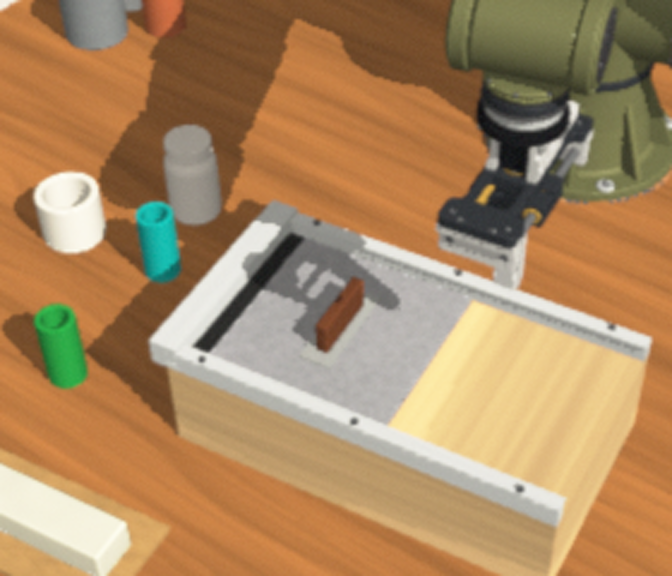

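The door is home against the strip (pull at (340,315) in the crop), the vessels stand where they were, and the arm is clear.

```bash
python3 -c "
from station import ctrl
print(ctrl.hand_in())"
```

```text
the job is handed in; nothing more can be done
None
```

The tube stands upright in the well, the door was eased onto its stop (about 23 N at the end), the other vessels look undisturbed, and the job is handed in at about 21 s; no verdict was returned.

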